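Load the colorimeter and hold the filter selector at its third stop

ROBOT

A 6-joint arm with a two-finger parallel gripper is mounted at the origin on a cart in front of the work surface, level with it; the furniture and walls round the work are solid. World frame = base frame: x ahead of the robot, y to its left, z up, the work surface at z = 0. Lengths are in m, angles in rad, forces in N, time in s.
With the tool pointing down it reaches from about 0.375 to 0.975 m from the base axis. Payload 3.8 kg.
Tool frame: the origin (TCP) lies at the very end of the fingers, on their centre line; the grasp point (between the pads) lies 19 mm behind it (bot.pinch_z is the distance from the TCP to the grasp point, in m); x points along the fingers, y is the direction in which the jaws open and shut, and the axes are right-handed (so a half turn about x gives the same grasp; the last joint's range is limited). The gripper opens to 85 mm and grips with 20 to 120 N. Pads are 22 mm wide; open, the fingers measure 114 mm over their backs; the gripper's body (76 mm by 85 mm) begins 54 mm behind the grasp point. The pads swing forward as they close: fully open they stand 13 mm farther back than shut.
Start: joints at [-1.363, 0.264, 1.604, -0, 1.274, -0.037], TCP at [0.164, -0.655, 0.231] pointing down, gripper open.
Joint ranges: [-2.63, 2.63], [-0.94, 2.18], [0.31, 2.57], [-1.31, 4.45], [0, 2.66], [-2.55, 2.55]. Speed limits (rad/s): [2.57, 2.57, 3.14, 3.14, 3.14, 3.14].

INTERFACE

Orientations are given as a rotation vector (axis times angle).
In Python, from workcell import monitor, imaging, finish_job, bot gives the robot as it stands.
- The arm moves only by the tool jog_arm, never from a script. Its argument "rows" is a list of rows, each a list of 7 numbers: the shift along the tool's x, y, z in m, then the turn, a rotation vector about the tool's x, y, z in rad, then the opening in per cent of the stroke, from 0 (shut) to 100 (fully open). A call has 1 to 20 rows; each row is the pose to reach, as a shift and turn from the pose measured when the call began, along the tool's axes at that moment; what a row does not reach only later rows make up. A row lasts 1/10 s, in which the tool goes at most 50 mm and 8.59 degrees, less where a joint would pass 70% of its speed; a pose out of reach is approached as far as the arm can. A call with a gripper value outside its range is refused whole. The fingers move at their own pace and stop on an object; "force" is the grip in N (left out, the last holds). Time passes only in rows, so rows that repeat a pose let the fingers close. It gives the time, the measured TCP pose, the force and the opening at its end, in the units of the state.
- monitor.read_state(): the state, without advancing time (a new reading comes with each control period).
- imaging.read_camera(name): name is "side" or "top" or "wrist"; returns the picture (384x512x3 uint8, blue, green, red); there is no depth.
- imaging.camera_params(name): a dict with "fx", "fy", "cx", "cy" (pixels), "k1" (the pictures are not rectified: a ray, as slopes to the right and down, at radius r is drawn at 1 + k1 r^2 times it, then the intrinsics apply), "T" (4x4, takes a point from camera to world coordinates); the wrist camera has in their place "T_tool_cam" (4x4, takes a point from camera to tool coordinates, whose origin is the TCP and whose axes are the tool frame's). Camera axes: x right, y down, z forward; pixel columns grow to the right and rows downward; lengths in m; the calibration is good to about 2 mm. A picture is of the moment at which its call begins: read the wrist's pose just before it. camera_params takes no time and is no camera call.
- finish_job(): hands the job in, once; it reports no verdict.
The state is a dict: "time": time; "q": joint angles; "joint_vel": joint speeds; "joint_torque": joint torques, N m; "tool_pos": TCP position; "tcp_rot": TCP orientation; "wrist_force": force on the tool from outside, world axes, zero at the start; "torque": the same for the moment, N m; "width": opening from 0.0 (shut) to 1.0 (fully open).
Only numpy, scipy, OpenCV 4.12 (cv2) and the standard library are available. Lean on these libraries where they do the work, as an engineer would, in place of code of your own. Each camera call takes 0.05 s, during which the arm holds its last target. There are 200 camera calls.

TASK

Take the tall capped blood tube out of the low grey stand and stand it fully home in the round well of the small white colorimeter, then let it go. Then turn the colorimeter's selector knob clockwise (seen from above) from its home stop, click by click, to the third stop, without running on towards the fourth, and finish while still holding the knob there: it springs back home if let go. Leave the two short vials in the stand.

Things in the scene. Friction and masses are not known exactly. Their poses are not given: they have to be found in the camera images.
- sample_tube_mid (a point): Blood tube, 81 mm tall, body 12.6 mm in diameter, push cap 16.2 mm in diameter over its top 18 mm. Point: on its axis, half-way up (40.5 mm above its foot), z up along the tube. It starts upright in one of the stand's three wells, 35 mm deep, sticking out 46 mm, the only tall thing there. Loose, about 15 g; lifts straight out by the cap.
- short_vial_1_mid (a point): Bystander: short clear vial with a grey stopper, 44 mm tall, 15 mm in diameter at the top, in another well of the stand (sticks out 9 mm); the point is half-way up its axis.
- short_vial_2_mid (a point): The other short vial, like the first, in the remaining well. Bystander.
- tube_stand: Low grey stand, 56 x 136 x 45 mm, fixed; origin under its centre. Three round wells 16 mm wide, 40 mm apart in a row along its y axis (at y = -40, 0, +40 mm), well floors 10 mm above the bench.
- colorimeter: Flat white box, 150 x 200 x 55 mm (x, y, z), fixed; origin under its centre, x to its back, y to its left. In its flat top: the round well at (0, +55) mm, the selector knob at (0, -40) mm, a dark window behind the knob, and behind the well at (45, 55) mm a square slot 10.5 mm wide, too narrow for the tube.
- well_mouth (a point): Centre of the mouth of the colorimeter's round tube well, 55 mm above the bench; z up. The well has a dark collar, is vertical, 16 mm wide and 38 mm deep; a tube that is fully home in it has its middle 2.5 mm above this point and its cap top 43 mm above it.
- selector_grip (a point): On the knob's vertical axis at the height to grip, 85 mm above the bench. Black round foot 42 mm wide, its top 9 mm above the box's top; on it an upright bar grip 40 mm long, 14 mm thick, up to 43 mm above the box's top. The bar lies along this point's x axis, white pointer line at its -x end; the frame turns with the knob. Dial plate below: long home mark, five short marks, one a stop.
- selector (a joint): Knob angle, rad: 0 at home, growing clockwise seen from above. Stops every 24 degrees: first 0.419, second 0.838, third 1.257, fourth 1.676, fifth 2.094 (end). A return spring (0.06 to 0.08 N m) drives it home when let go. Between stops the detent adds up to 0.044 N m (a quarter of the way on), then takes away as much (three quarters): a click into each stop.

How it is judged:
On the way, in this order (a step that is already met when the one before it is completed fails the run):
1. the tube stands fully home in the round well and is let go, the knob still at home (horizontal distance between sample_tube_mid and well_mouth below 0.006 m and z of sample_tube_mid in the frame of well_mouth below 0.007 m and angle between sample_tube_mid's own z axis and vertical below 0.15 rad and contact force between the arm and sample_tube below 0.1 N and value of joint selector below 0.15 rad), for 0.2 s.
2. the knob comes to the first stop (value of joint selector between 0.3 and 0.7 rad).
3. the knob comes to the second stop (value of joint selector between 0.72 and 1.1 rad).
At the end, for the whole second after the job is handed in: The fingers hold the selector knob (more than 1 N) still at its third stop, 1.257 rad within 0.14 rad (8 degrees); the tube stands untouched in the round well, its middle no more than 7 mm above the mouth, within 6 mm of the well's axis and upright within 0.15 rad (value of joint selector between 1.117 and 1.397 rad and velocity of joint selector between -0.1 and 0.1 rad/s and contact force between the fingers and selector above 1 N and horizontal distance between sample_tube_mid and well_mouth below 0.006 m and z of sample_tube_mid in the frame of well_mouth below 0.007 m and angle between sample_tube_mid's own z axis and vertical below 0.15 rad and contact force between the arm and sample_tube below 0.1 N); the arm keeps its last pose, push and grip.
It fails at once if the knob runs past the third stop, more than half-way to the fourth (value of joint selector above 1.47 rad).
It fails at once if a short vial is taken out of its well or displaced by more than 20 mm (distance of any of short_vial_1_mid, short_vial_2_mid from where it was at the start of the episode above 0.02 m).
It also fails if it takes over 51 s, if anything falls off the work surface, if the arm or the gripper's body presses on something with over 40 N, if the wrist force passes 120 N, or if a joint passes its speed limit or range.

## Working session

There is one attempt and no reset: what is moved stays moved. The work goes in short steps, Python scripts to look and compute and a tool call to move; the robot and the scene stay as the last step left them, time stands still between calls to the robot, and variables do not carry over. Pictures are saved under pics/ and viewed, about 8 in all and at most 12, crops included, and the job is handed in when it is done.

Besides the shell and the picture viewer there is one more tool, called after "Request:" by a JSON object that holds its "api" and its "payload", one argument or row to a line. jog_arm: Moves the arm, as the interface text tells. Its arguments: {"type":"object","properties":{"rows":{"type":"array","items":{"type":"array","items":{"type":"number"}}},"force":{"type":"number"}},"required":["rows"]}

```bash
mkdir -p pics
python3 - <<'E'
from workcell import monitor, imaging, bot
import cv2, numpy as np
s=monitor.read_state();print(s)
for n in("top","side"):
    im=imaging.read_camera(n);cv2.imwrite(f"pics/{n}0.png",im);print(imaging.camera_params(n))
print(imaging.camera_params("wrist"))
E
```

```text
{'time': 0.0, 'q': array([-1.36289582e+00,  2.64758790e-01,  1.60536864e+00,  2.53199517e-05,
        1.27365749e+00, -3.69328670e-02]), 'joint_vel': array([-0.00016394, -0.00018593, -0.00105722,  0.00211865, -0.00108395,
       -0.00168074]), 'joint_torque': array([ 1.27203948e-03, -5.15112126e+01, -3.67313719e+01,  1.60415138e-04,
        1.28136249e-02,  5.27927781e-07]), 'tool_pos': array([ 0.16345395, -0.65417544,  0.22996109]), 'tcp_rot': array([ 2.09206329,  0.25970813, -2.09240703]), 'wrist_force': array([0.15457697, 0.17518099, 0.42561117]), 'torque': array([-0.01688063,  0.03913895,  0.01231452]), 'width': 0.9977905645789954}
{'fx': 368.01983550594775, 'fy': 368.01983550594775, 'cx': 254.35285223726245, 'cy': 195.19583814709964, 'k1': -0.02780836510262764, 'T': array([[ 2.00577077e-02, -9.87293421e-01,  1.57636889e-01,
         3.16466570e-01],
       [-9.99796323e-01, -2.01594320e-02,  9.53760379e-04,
        -1.34832322e-01],
       [ 2.23622879e-03, -1.57623912e-01, -9.87496684e-01,
         9.31036483e-01],
       [ 0.00000000e+00,  0.00000000e+00,  0.00000000e+00,
    
[... 190 characters left out ...]
 -0.02681306,  0.47553897],
       [ 0.02458277,  0.43781208, -0.89873036,  0.61714004],
       [ 0.01076152, -0.89906585, -0.43768115,  0.43752283],
       [ 0.        ,  0.        ,  0.        ,  1.        ]])}
{'fx': 319.12798465095574, 'fy': 319.12798465095574, 'cx': 257.18586811787657, 'cy': 189.6488868981788, 'k1': -0.02519584028158087, 'T_tool_cam': array([[-3.30454183e-04, -2.79631348e-01,  9.60107390e-01,
        -1.42580007e-01],
       [ 9.99999730e-01, -7.23120315e-04,  1.33575667e-04,
        -2.26752402e-04],
       [ 6.56921215e-04,  9.60107174e-01,  2.79631511e-01,
        -7.17387833e-02],
       [ 0.00000000e+00,  0.00000000e+00,  0.00000000e+00,
         1.00000000e+00]])}
```

View pics/top0.png

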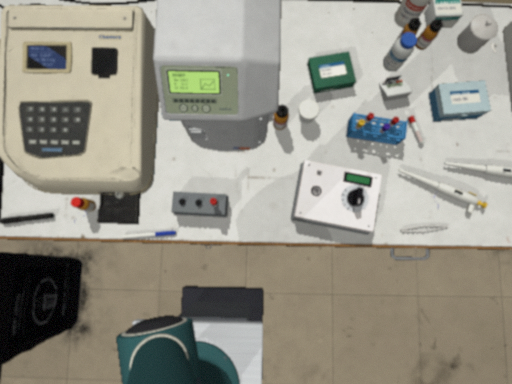

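View pics/side0.png

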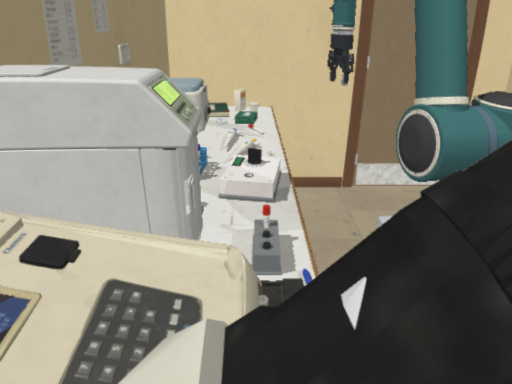

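Run:
```python
import cv2,numpy as np
im=cv2.imread("pics/top0.png")
a=cv2.resize(im[180:225,165:235],None,fx=8,fy=8,interpolation=cv2.INTER_CUBIC)[:, :560]
b=cv2.resize(im[155:243,285:390],None,fx=6,fy=6,interpolation=cv2.INTER_CUBIC)
cv2.imwrite("pics/c1.png",a);cv2.imwrite("pics/c2.png",b)
```

```text
(no output)
```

View pics/c1.png

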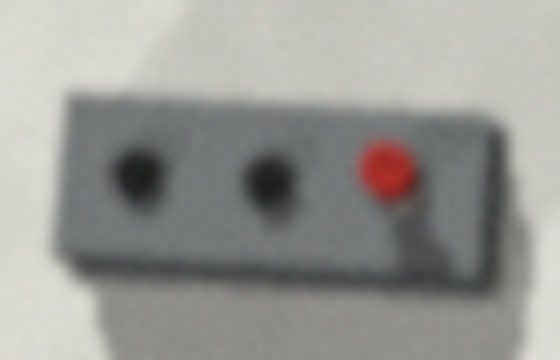

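View pics/c2.png

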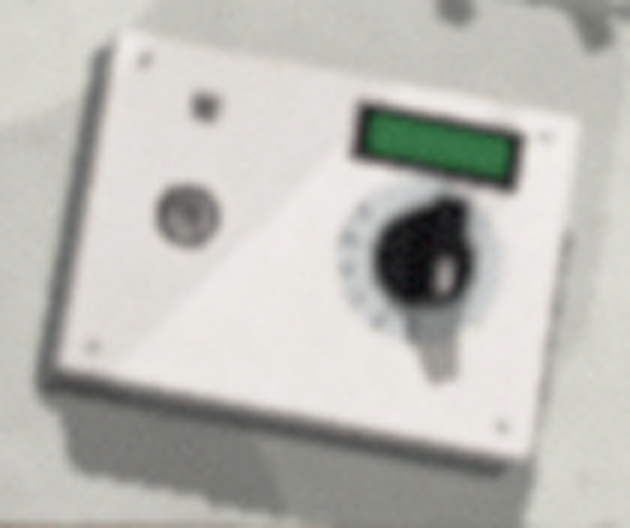

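```bash
cat > h.py <<'E'
import numpy as np, cv2
from workcell import imaging
from scipy.optimize import least_squares
from scipy.spatial.transform import Rotation as R
def ray(n,uv,T=None):
    p=imaging.camera_params(n)
    K=np.array([[p['fx'],0,p['cx']],[0,p['fy'],p['cy']],[0,0,1]])
    d=cv2.undistortPoints(np.array([[uv]],float),K,np.array([p['k1'],0,0,0,0.]))[0,0]
    if T is None: T=p['T']
    return T[:3,3],T[:3,:3]@np.array([*d,1])
def at(n,uv,z,T=None):
    o,d=ray(n,uv,T); return o+d*(z-o[2])/d[2]
def wristT(s):
    T=np.eye(4);T[:3,:3]=R.from_rotvec(s['tcp_rot']).as_matrix();T[:3,3]=s['tool_pos']
    return T@imaging.camera_params('wrist')['T_tool_cam']
def fit(W,L):
    f=lambda p:((np.c_[np.cos(p[2])*L[:,0]-np.sin(p[2])*L[:,1]+p[0],np.sin(p[2])*L[:,0]+np.cos(p[2])*L[:,1]+p[1]])-W).ravel()
    W=W[:,:2];r=least_squares(f,[*W.mean(0),0]);return r.x,np.round(r.fun.reshape(-1,2)*1000,1)
E
python3 - <<'E'
from h import *
c1=lambda u,v:((u+.5)/8-.5+165,(v+.5)/8-.5+180)
c2=lambda u,v:((u+.5)/6-.5+285,(v+.5)/6-.5+155)
L=np.array([[28,68],[28,-68],[-28,-68],[-28,68],[0,40],[0,0]])/1000
px=[(68,95),(498,120),(485,287),(58,255),(138,175),(270,182)];z=[.045]*4+[.054]*2
print(*fit(np.array([at('top',c1(*p),h) for p,h in zip(px,z)]),L))
print('cap',at('top',c1(387,167),.091))
L=np.array([[75,100],[75,-100],[-75,-100],[-75,100],[0,55],[45,55]])/1000
px=[(118,32),(580,118),(525,460),(58,365),(188,215),(206,106)]
W=np.array([at('top',c2(*p),.055) for p in px])
print(*fit(W,L),W[4])
print('bar',at('top',c2(455,205),.098),at('top',c2(440,290),.098))
E
```

```text
[ 4.35744631e-01 -5.16883083e-05 -4.38576843e-02] [[ 3.5  1.8]
 [ 2.6 -2.4]
 [-2.1 -2.3]
 [-3.2  3.9]
 [-0.2 -0.5]
 [-0.6 -0.6]]
cap [ 0.43637351 -0.03876251  0.091     ]
[ 0.46143332 -0.33616893 -0.17815706] [[ 6.6  3.4]
 [ 3.1 -5. ]
 [-5.2 -5.1]
 [-4.   5.9]
 [ 0.1  0.6]
 [-0.7  0.2]] [ 0.47105194 -0.28260494  0.055     ]
bar [ 0.46948491 -0.37821043  0.098     ] [ 0.43638087 -0.37161412  0.098     ]
```

```bash
cat >> h.py <<'E'
def plan(s,p,yaw=None):
    "shift/turn in tool axes to TCP p, pointing straight down, jaw axis y at world angle yaw"
    M=R.from_rotvec(s['tcp_rot']).as_matrix()
    if yaw is None: yaw=np.arctan2(M[1,1],M[0,1])
    x=np.array([0,0,-1.]);y=np.array([np.cos(yaw),np.sin(yaw),0])
    G=np.c_[x,y,np.cross(x,y)]
    return np.round(M.T@(np.array(p)-s['tool_pos']),4),np.round(R.from_matrix(M.T@G).as_rotvec(),4)
E
python3 - <<'E'
from h import *
from workcell import monitor
s=monitor.read_state();M=R.from_rotvec(s['tcp_rot']).as_matrix();print(M.round(3),'jaw',np.arctan2(M[1,1],M[0,1]))
for y in (np.pi/2-.178,-np.pi/2-.178,np.pi/2-.044,-np.pi/2-.044): print(y,plan(s,[.436,-.039,.2],y))
E
```

```text
[[-0.     0.242 -0.97 ]
 [ 0.002 -0.97  -0.242]
 [-1.    -0.002 -0.   ]] jaw -1.3260217239341074
1.3927963267948966 (array([ 0.0312, -0.5308, -0.4135]), array([-2.7188e+00, -2.9000e-03,  5.0000e-04]))
-1.7487963267948965 (array([ 0.0312, -0.5308, -0.4135]), array([4.228e-01, 4.000e-04, 2.100e-03]))
1.5267963267948965 (array([ 0.0312, -0.5308, -0.4135]), array([-2.8528e+00, -3.0000e-03,  3.0000e-04]))
-1.6147963267948966 (array([ 0.0312, -0.5308, -0.4135]), array([2.888e-01, 2.000e-04, 2.100e-03]))
```

Run:
```python
from h import *
from workcell import monitor
s=monitor.read_state();print(plan(s,[.44,-.19,.25],-1.749))
```

```text
(array([-0.0191, -0.3834, -0.3808]), array([4.23e-01, 4.00e-04, 2.10e-03]))
```

Request:
{"api": "jog_arm", "payload": {
  "rows": [
    [-0.02,-0.383,-0.381,0.423,0,0.002,100],
    [-0.02,-0.383,-0.381,0.423,0,0.002,100],
    [-0.02,-0.383,-0.381,0.423,0,0.002,100],
    [-0.02,-0.383,-0.381,0.423,0,0.002,100],
    [-0.02,-0.383,-0.381,0.423,0,0.002,100],
    [-0.02,-0.383,-0.381,0.423,0,0.002,100],
    [-0.02,-0.383,-0.381,0.423,0,0.002,100],
    [-0.02,-0.383,-0.381,0.423,0,0.002,100],
    [-0.02,-0.383,-0.381,0.423,0,0.002,100],
    [-0.02,-0.383,-0.381,0.423,0,0.002,60],
    [-0.02,-0.383,-0.381,0.423,0,0.002,60],
    [-0.02,-0.383,-0.381,0.423,0,0.002,60],
    [-0.02,-0.383,-0.381,0.423,0,0.002,60],
    [-0.02,-0.383,-0.381,0.423,0,0.002,60],
    [-0.02,-0.383,-0.381,0.423,0,0.002,60]
  ]
}}

```text
time: 1.6
tool_pos: [0.4395, -0.1914, 0.2506]
tcp_rot: [-2.126, 0.192, 2.128]
wrist_force: [-0.9, 0.2, -0.5]
width: 0.604
```

Run:
```python
from h import *
import pickle
from workcell import monitor
s=monitor.read_state();im=imaging.read_camera('wrist');pickle.dump(s,open('s1.pkl','wb'))
cv2.imwrite('pics/w1raw.png',im);cv2.imwrite('pics/w1.png',cv2.resize(im,(768,576),interpolation=cv2.INTER_CUBIC))
print(s['q'],s['tool_pos'],s['width'],s['wrist_force'],s['time'])
```

```text
[-4.62394599e-01 -1.24466580e-01  1.98210801e+00 -5.02320527e-04
  1.28488900e+00  1.28873115e+00] [ 0.43953579 -0.19144549  0.25060295] 0.6038982253267264 [-0.94447793  0.15165754 -0.49828784] 1.6
```

View pics/w1.png

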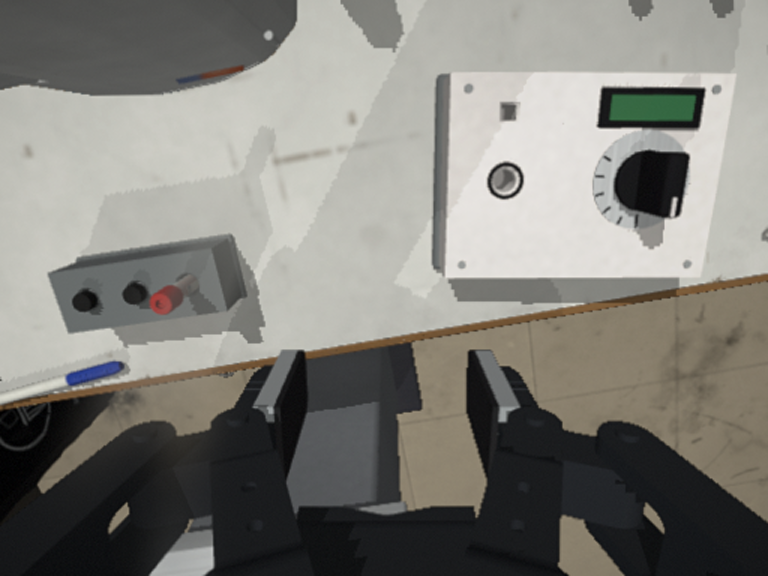

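Run:
```python
from h import *
import pickle
s=pickle.load(open('s1.pkl','rb'));T=wristT(s)
w=lambda u,v,z:at('wrist',((u+.5)/1.5-.5,(v+.5)/1.5-.5),z,T)
L=np.array([[75,100],[75,-100],[-75,-100],[-75,100],[0,55],[45,55]])/1000
px=[(450,73),(736,73),(702,277),(444,277),(505,180),(509,111)]
W=np.array([w(*p,.055) for p in px]);print(*fit(W,L),W[4])
print('cap',w(163,301,.091),'vials',w(84,301,.054),w(134,294,.054))
print('bar',w(686,154,.098),w(676,216,.098))
im=cv2.imread('pics/w1raw.png')
a=cv2.resize(im[170:230,85:135],None,fx=8,fy=8,interpolation=cv2.INTER_CUBIC)
b=cv2.resize(im[90:150,395:465],None,fx=8,fy=8,interpolation=cv2.INTER_CUBIC)
cv2.imwrite('pics/c3.png',np.hstack([a[:,:240],b]))  # left = x 85..115
```

```text
[ 0.46279039 -0.33509438 -0.17491857] [[ 6.5  3.7]
 [ 4.2 -6. ]
 [-5.2 -3.1]
 [-4.8  5.4]
 [-0.2 -0. ]
 [-0.5 -0. ]] [ 0.47255862 -0.28091097  0.055     ]
cap [ 0.43897619 -0.03947595  0.091     ] vials [0.44104117 0.03999873 0.054     ] [0.43946689 0.00054414 0.054     ]
bar [ 0.47347001 -0.38064339  0.098     ] [ 0.43670978 -0.37395167  0.098     ]
```

View pics/c3.png

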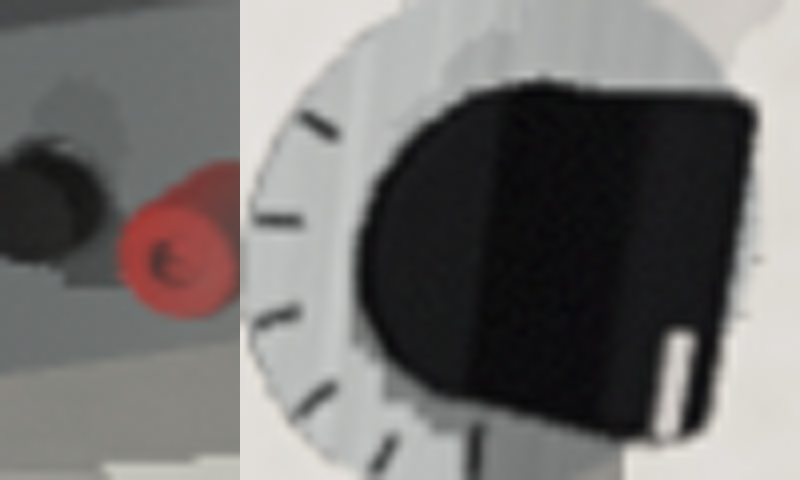

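Run:
```python
from h import *
import pickle
from workcell import monitor
s=pickle.load(open('s1.pkl','rb'));T=wristT(s)
print('cap',at('wrist',(106.8,202.3),.091,T),'bar',at('wrist',(449.1,122.5),.098,T))
s=monitor.read_state()
print(plan(s,[.4365,-.0385,.15],-1.749),plan(s,[.4365,-.0385,.063],-1.749))
```

```text
cap [ 0.43746013 -0.03718882  0.091     ] bar [ 0.45677596 -0.37298896  0.098     ]
(array([ 0.1007, -0.15  ,  0.0304]), array([-0.0023,  0.0008, -0.0002])) (array([ 0.1877, -0.15  ,  0.0304]), array([-0.0023,  0.0008, -0.0002]))
```

Request:
{"api": "jog_arm", "payload": {
  "rows": [
    [0.05,-0.15,0.03,-0.002,0,0,60],
    [0.1,-0.15,0.03,-0.002,0,0,60],
    [0.1,-0.15,0.03,-0.002,0,0,60],
    [0.1,-0.15,0.03,-0.002,0,0,60],
    [0.1,-0.15,0.03,-0.002,0,0,60],
    [0.1,-0.15,0.03,-0.002,0,0,60],
    [0.12,-0.15,0.03,-0.002,0,0,60],
    [0.14,-0.15,0.03,-0.002,0,0,60],
    [0.16,-0.15,0.03,-0.002,0,0,60],
    [0.175,-0.15,0.03,-0.002,0,0,60],
    [0.187,-0.15,0.03,-0.002,0,0,60],
    [0.187,-0.15,0.03,-0.002,0,0,60],
    [0.187,-0.15,0.03,-0.002,0,0,60]
  ]
}}

```text
time: 2.95
tool_pos: [0.4377, -0.0394, 0.0645]
tcp_rot: [-2.128, 0.192, 2.127]
wrist_force: [1.1, 0.4, 0.4]
width: 0.595
```

Request:
{"api": "jog_arm", "payload": {
  "rows": [
    [0,0,0,0,0,0,10],
    [0,0,0,0,0,0,10],
    [0,0,0,0,0,0,10],
    [0,0,0,0,0,0,10],
    [0,0,0,0,0,0,10],
    [0,0,0,0,0,0,10],
    [0,0,0,0,0,0,10],
    [0,0,0,0,0,0,10]
  ],
  "force": 25
}}

```text
time: 3.75
tool_pos: [0.4387, -0.0395, 0.0654]
tcp_rot: [-2.13, 0.192, 2.125]
wrist_force: [0.4, 1.0, 6.2]
width: 0.176
```

Request:
{"api": "jog_arm", "payload": {
  "rows": [
    [-0.02,0,0,0,0,0,10],
    [-0.04,0,0,0,0,0,10],
    [-0.06,0,0,0,0,0,10],
    [-0.08,0,0,0,0,0,10],
    [-0.1,0,0,0,0,0,10],
    [-0.12,0,0,0,0,0,10],
    [-0.12,0,0,0,0,0,10],
    [-0.12,0,0,0,0,0,10]
  ]
}}

```text
time: 4.55
tool_pos: [0.4383, -0.0393, 0.185]
tcp_rot: [-2.13, 0.192, 2.125]
wrist_force: [-0.1, 0.5, -0.1]
width: 0.177
```

Run:
```python
from h import *
from workcell import monitor
s=monitor.read_state();print(s['tool_pos'],s['width'],s['wrist_force'])
im=imaging.read_camera('wrist');cv2.imwrite('pics/w2.png',im)
print(plan(s,[.4715,-.282,.185],-1.749))
print(plan(s,[.4715,-.282,.14],-1.749))
```

```text
[ 0.43828519 -0.03932028  0.18498732] 0.17674274208931662 [-0.10891074  0.52819708 -0.13720251]
(array([ 2.000e-04,  2.329e-01, -7.600e-02]), array([-0.0011, -0.0025, -0.0002]))
(array([ 0.0452,  0.2329, -0.0758]), array([-0.0011, -0.0025, -0.0002]))
```

View pics/w2.png

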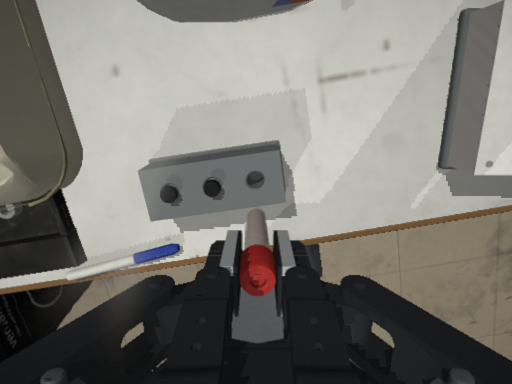

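Run:
```python
from h import *
im=cv2.imread('pics/w2.png')
cv2.imwrite('pics/c4.png',cv2.resize(im[195:315,200:320],None,fx=5,fy=5,interpolation=cv2.INTER_CUBIC))
Tc=imaging.camera_params('wrist')['T_tool_cam']
def tx(uv,x):
    o,d=ray('wrist',uv,Tc);return o+d*(x-o[0])/d[0]
print(tx((255.5,213),.0554),tx((258,281),-.0256))
# predicted pixel for z offsets
p=imaging.camera_params('wrist');K=np.array([[p['fx'],0,p['cx']],[0,p['fy'],p['cy']],[0,0,1]]);Ti=np.linalg.inv(Tc)
for z in(-.002,0,.002):
    P=np.array([[.0554,0,z],[-.0256,0,z]])
    print(z,cv2.projectPoints(P,cv2.Rodrigues(Ti[:3,:3])[0],Ti[:3,3],K,np.array([p['k1'],0,0,0,0]))[0].ravel())
```

```text
[ 0.0554     -0.00156777  0.00210359] [-0.0256     -0.00010264  0.00217596]
-0.002 [257.87399327 207.12806755 258.24900969 272.151385  ]
0 [257.87414615 209.99740782 258.24750096 276.4099612 ]
0.002 [257.87429543 212.8512685  258.24599589 280.63036431]
```

View pics/c4.png

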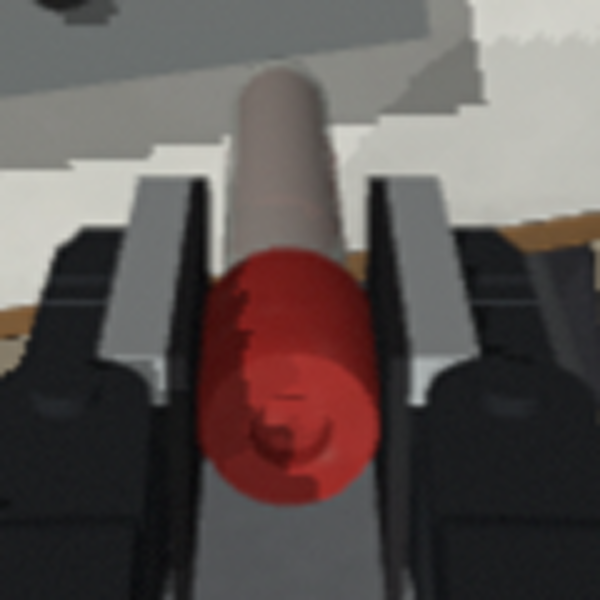

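Run:
```python
from h import *
from workcell import monitor
s=monitor.read_state()
print(plan(s,[.4735,-.2836,.135],-1.749))
```

```text
(array([ 0.0493,  0.234 , -0.0788]), array([-0.0011, -0.0007, -0.0003]))
```

Request:
{"api": "jog_arm", "payload": {
  "rows": [
    [0,0.03,-0.01,-0.001,-0.001,0,10],
    [0,0.065,-0.022,-0.001,-0.001,0,10],
    [0,0.1,-0.034,-0.001,-0.001,0,10],
    [0,0.135,-0.045,-0.001,-0.001,0,10],
    [0,0.17,-0.057,-0.001,-0.001,0,10],
    [0,0.205,-0.069,-0.001,-0.001,0,10],
    [0,0.234,-0.079,-0.001,-0.001,0,10],
    [0.02,0.234,-0.079,-0.001,-0.001,0,10],
    [0.04,0.234,-0.079,-0.001,-0.001,0,10],
    [0.049,0.234,-0.079,-0.001,-0.001,0,10],
    [0.049,0.234,-0.079,-0.001,-0.001,0,10],
    [0.049,0.234,-0.079,-0.001,-0.001,0,10]
  ]
}}

```text
time: 5.8
tool_pos: [0.4735, -0.2832, 0.1349]
tcp_rot: [-2.127, 0.189, 2.13]
wrist_force: [-0.3, -1.0, 0.9]
width: 0.178
```

Run:
```python
from h import *
from workcell import monitor
s=monitor.read_state();print(s['tool_pos'],s['wrist_force'],plan(s,[.4735,-.2836,.135],-1.749))
im=imaging.read_camera('wrist');cv2.imwrite('pics/w3.png',im)
cv2.imwrite('pics/c5.png',cv2.resize(im[140:300,180:340],None,fx=3.7,fy=3.7,interpolation=cv2.INTER_CUBIC))
T=wristT(s)
p=imaging.camera_params('wrist');K=np.array([[p['fx'],0,p['cx']],[0,p['fy'],p['cy']],[0,0,1]]);Ti=np.linalg.inv(T)
P=np.array([[.4715,-.2829,.055],[.4635,-.2829,.055]])
print(cv2.projectPoints(P,cv2.Rodrigues(Ti[:3,:3])[0],Ti[:3,3],K,np.array([p['k1'],0,0,0,0]))[0].reshape(-1,2))
```

```text
[ 0.47346353 -0.28321583  0.13486118] [-0.31209485 -0.97178784  0.89806161] (array([-0.0001,  0.0004, -0.0001]), array([0.0004, 0.0013, 0.0001]))
[[257.87495801 201.05344736]
 [259.78638387 211.14793344]]
```

View pics/c5.png

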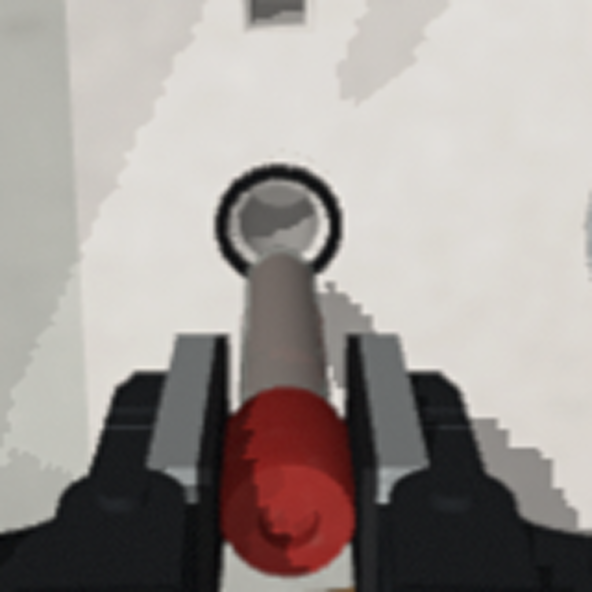

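Request:
{"api": "jog_arm", "payload": {
  "rows": [
    [0.008,0,0,0,0.001,0,10],
    [0.016,0,0,0,0.001,0,10],
    [0.022,0,0,0,0.001,0,10],
    [0.027,0,0,0,0.001,0,10],
    [0.032,0,0,0,0.001,0,10],
    [0.036,0,0,0,0.001,0,10],
    [0.036,0,0,0,0.001,0,10]
  ]
}}

```text
time: 6.55
tool_pos: [0.4736, -0.2833, 0.0989]
tcp_rot: [-2.128, 0.19, 2.128]
wrist_force: [-0.8, -0.0, -0.2]
width: 0.177
```

Request:
{"api": "jog_arm", "payload": {
  "rows": [
    [0.006,0,0,0,0,0,10],
    [0.012,0,0,0,0,0,10],
    [0.018,0,0,0,0,0,10],
    [0.022,0,0,0,0,0,10],
    [0.025,0,0,0,0,0,10],
    [0.026,0,0,0,0,0,10],
    [0.026,0,0,0,0,0,10]
  ]
}}

```text
time: 7.25
tool_pos: [0.4736, -0.2833, 0.0729]
tcp_rot: [-2.128, 0.19, 2.128]
wrist_force: [-1.2, 0.7, -0.2]
width: 0.179
```

Request:
{"api": "jog_arm", "payload": {
  "rows": [
    [0,0,0,0,0,0,45],
    [0,0,0,0,0,0,45],
    [0,0,0,0,0,0,45],
    [0,0,0,0,0,0,45],
    [0,0,0,0,0,0,45],
    [0,0,0,0,0,0,45],
    [0,0,0,0,0,0,45],
    [-0.02,0,0,0,0,0,45],
    [-0.05,0,0,0,0,0,45],
    [-0.09,0,0,0,0,0,45],
    [-0.12,0,0,0,0,0,45],
    [-0.12,0,0,0,0,0,45],
    [-0.12,0,0,0,0,0,45]
  ]
}}

```text
time: 8.55
tool_pos: [0.4741, -0.2836, 0.1938]
tcp_rot: [-2.131, 0.191, 2.127]
wrist_force: [-0.1, 0.8, 0.0]
width: 0.451
```

Run:
```python
from h import *
from workcell import monitor
s=monitor.read_state();print(s['tool_pos'],s['q'],s['width'],s['wrist_force'])
im=imaging.read_camera('wrist');cv2.imwrite('pics/w4raw.png',im)
cv2.imwrite('pics/w4.png',cv2.resize(im[100:340,160:],None,fx=2.2,fy=2.2,interpolation=cv2.INTER_CUBIC))
T=wristT(s)
p=imaging.camera_params('wrist');K=np.array([[p['fx'],0,p['cx']],[0,p['fy'],p['cy']],[0,0,1]]);Ti=np.linalg.inv(T)
P=np.array([[.4715,-.2829,.055],[.4715,-.2829,.098],[.4715,-.2829,.120],[.455,-.3745,.098]])
q=cv2.projectPoints(P,cv2.Rodrigues(Ti[:3,:3])[0],Ti[:3,3],K,np.array([p['k1'],0,0,0,0]))[0].reshape(-1,2)
print(q,(q-[160,100])*2.2)
print(plan(s,[.455,-.3745,.17],-1.749),plan(s,[.455,-.3745,.069],-1.749))
```

```text
[ 0.47412352 -0.28363478  0.19383617] [-5.84215818e-01  5.87155492e-02  1.91132111e+00  2.55083643e-05
  1.16939266e+00  1.16447098e+00] 0.45064542266856683 [-0.11676709  0.81534684  0.00916028]
[[257.28712101 181.91064222]
 [257.34140454 195.88826489]
 [257.37675424 204.99231998]
 [375.83364095 195.80395137]] [[214.03166622 180.20341288]
 [214.15108998 210.95418276]
 [214.22885932 230.98310396]
 [474.8340101  210.76869301]]
(array([0.0239, 0.0928, 0.0028]), array([ 0.0003, -0.002 , -0.0008])) (array([0.1249, 0.0927, 0.003 ]), array([ 0.0003, -0.002 , -0.0008]))
```

View pics/w4.png

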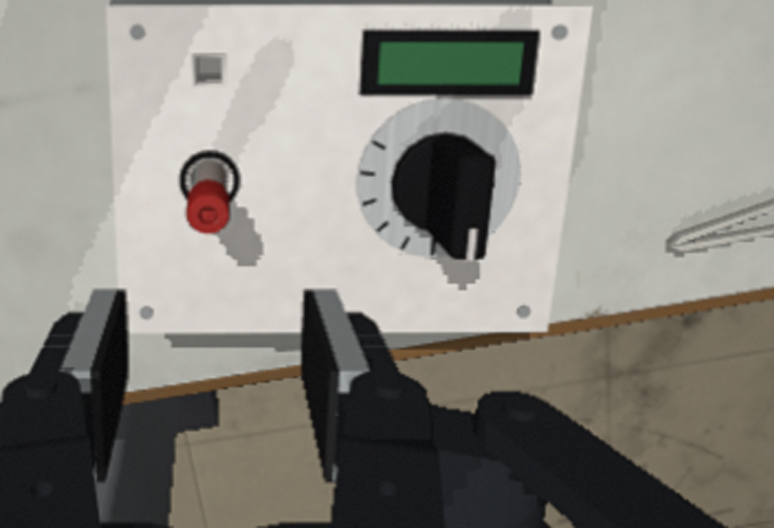

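Request:
{"api": "jog_arm", "payload": {
  "rows": [
    [0,0.04,0.001,0,-0.002,-0.001,45],
    [0,0.08,0.002,0,-0.002,-0.001,45],
    [0,0.093,0.002,0,-0.002,-0.001,45],
    [0.02,0.093,0.002,0,-0.002,-0.001,45],
    [0.04,0.093,0.002,0,-0.002,-0.001,45],
    [0.06,0.093,0.002,0,-0.002,-0.001,45],
    [0.08,0.093,0.002,0,-0.002,-0.001,45],
    [0.095,0.093,0.002,0,-0.002,-0.001,45],
    [0.11,0.093,0.002,0,-0.002,-0.001,45],
    [0.12,0.093,0.002,0,-0.002,-0.001,45],
    [0.124,0.093,0.002,0,-0.002,-0.001,45],
    [0.124,0.093,0.002,0,-0.002,-0.001,45]
  ]
}}

```text
time: 9.8
tool_pos: [0.4546, -0.3739, 0.0677]
tcp_rot: [-2.124, 0.187, 2.131]
wrist_force: [0.6, -0.8, -0.2]
width: 0.449
```

Run:
```python
from h import *
from workcell import monitor
s=monitor.read_state();print(s['tool_pos'],s['q'],s['width'],s['wrist_force'],s['torque'],plan(s,[.456,-.375,.069],-1.747))
```

```text
[ 0.45459869 -0.37391065  0.06774376] [-7.30484026e-01  2.57542835e-01  1.93619337e+00 -3.03432837e-04
  9.51733590e-01  1.01827208e+00] 0.44923413229021636 [ 0.55418052 -0.84271266 -0.24685692] [ 0.02224947 -0.00015301  0.01696896] (array([-0.0013,  0.0008, -0.0016]), array([-0.0016,  0.0034,  0.0018]))
```

Request:
{"api": "jog_arm", "payload": {
  "rows": [
    [-0.001,0.001,-0.0015,-0.0015,0.003,0.002,45],
    [-0.001,0.001,-0.0015,-0.0015,0.003,0.002,30],
    [-0.001,0.001,-0.0015,-0.0015,0.003,0.002,22],
    [-0.001,0.001,-0.0015,-0.0015,0.003,0.002,10],
    [-0.001,0.001,-0.0015,-0.0015,0.003,0.002,5],
    [-0.001,0.001,-0.0015,-0.0015,0.003,0.002,5],
    [-0.001,0.001,-0.0015,-0.0015,0.003,0.002,5],
    [-0.001,0.001,-0.0015,-0.0015,0.003,0.002,5],
    [-0.001,0.001,-0.0015,-0.0015,0.003,0.002,5]
  ],
  "force": 60
}}

```text
time: 10.7
tool_pos: [0.4565, -0.3751, 0.0698]
tcp_rot: [-2.13, 0.188, 2.128]
wrist_force: [-0.7, 2.5, 6.8]
width: 0.149
```

Run:
```python
from h import *
from workcell import monitor
s=monitor.read_state();print(s['tool_pos'],s['q'],s['width'],s['wrist_force'],s['torque'],plan(s,[.456,-.375,.069],-1.747-.45))
```

```text
[ 0.4564524  -0.37505405  0.06978668] [-7.30165480e-01  2.56072465e-01  1.93363011e+00  3.92957949e-04
  9.51319440e-01  1.01684004e+00] 0.14878579520147436 [-0.65155384  2.53934185  6.84933854] [0.53103074 0.02651594 0.00076046] (array([0.0008, 0.    , 0.0005]), array([ 4.498e-01, -6.000e-04,  1.000e-04]))
```

Request:
{"api": "jog_arm", "payload": {
  "rows": [
    [0,0,0,0.05,0,0,5],
    [0,0,0,0.1,0,0,5],
    [0,0,0,0.15,0,0,5],
    [0,0,0,0.2,0,0,5],
    [0,0,0,0.25,0,0,5],
    [0,0,0,0.3,0,0,5],
    [0,0,0,0.35,0,0,5],
    [0,0,0,0.4,0,0,5],
    [0,0,0,0.43,0,0,5],
    [0,0,0,0.43,0,0,5],
    [0,0,0,0.43,0,0,5]
  ]
}}

```text
time: 11.8
tool_pos: [0.4562, -0.3755, 0.0698]
tcp_rot: [-1.877, 0.587, 1.876]
wrist_force: [-1.4, -1.2, -0.3]
width: 0.151
```

Run:
```python
from h import *
from workcell import monitor
s=monitor.read_state();print(s['tool_pos'],s['q'],s['width'],s['wrist_force'],s['torque'],plan(s,[.4565,-.375,.0698],-1.747-.838))
```

```text
[ 0.45622548 -0.37549554  0.06981716] [-7.30503535e-01  2.56053696e-01  1.93358818e+00 -5.98746231e-04
  9.51074289e-01  1.44602344e+00] 0.15057354745724913 [-1.40033002 -1.2233117  -0.25521522] [-0.45475478  0.29753639  0.08732155] (array([ 0.    , -0.0006,  0.0001]), array([ 4.088e-01, -9.000e-04, -4.000e-04]))
```

Request:
{"api": "jog_arm", "payload": {
  "rows": [
    [0,0,0,0.05,0,0,5],
    [0,0,0,0.1,0,0,5],
    [0,0,0,0.15,0,0,5],
    [0,0,0,0.2,0,0,5],
    [0,0,0,0.25,0,0,5],
    [0,0,0,0.3,0,0,5],
    [0,0,0,0.35,0,0,5],
    [0,0,0,0.4,0,0,5],
    [0,0,0,0.42,0,0,5],
    [0,0,0,0.42,0,0,5],
    [0,0,0,0.42,0,0,5]
  ]
}}

```text
time: 12.9
tool_pos: [0.4558, -0.3759, 0.0699]
tcp_rot: [-1.6, 0.901, 1.599]
wrist_force: [-3.8, -2.8, 1.2]
width: 0.155
```

Run:
```python
from h import *
from workcell import monitor
s=monitor.read_state();print(s['tool_pos'],s['q'],s['width'],s['wrist_force'],s['torque'],plan(s,[.4565,-.375,.0698],-1.747-1.257))
im=imaging.read_camera('wrist');cv2.imwrite('pics/w5.png',im)
```

```text
[ 0.45584225 -0.37588948  0.06986317] [-7.30925800e-01  2.55988021e-01  1.93357296e+00 -1.65796827e-03
  9.51233356e-01  1.86493953e+00] 0.15485726235328645 [-3.76657119 -2.7673614   1.18535133] [-0.59639693  0.6610946   0.16062131] (array([ 0.0001, -0.001 ,  0.0004]), array([ 0.4091, -0.0014, -0.0008]))
```

View pics/w5.png

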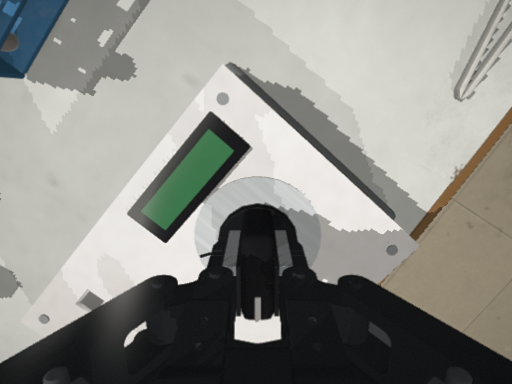

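Request:
{"api": "jog_arm", "payload": {
  "rows": [
    [0,0,0,0,0,0,5],
    [0,0,0,0.05,0,0,5],
    [0,0,0,0.1,0,0,5],
    [0,0,0,0.15,0,0,5],
    [0,0,0,0.2,0,0,5],
    [0,0,0,0.25,0,0,5],
    [0,0,0,0.3,0,0,5],
    [0,0,0,0.34,0,0,5],
    [0,0,0,0.38,0,0,5],
    [0,0,0,0.41,0,0,5],
    [0,0,0,0.41,0,0,5],
    [0,0,0,0.41,0,0,5]
  ],
  "force": 100
}}

```text
time: 14.15
tool_pos: [0.4553, -0.376, 0.0699]
tcp_rot: [-1.31, 1.143, 1.31]
wrist_force: [-5.1, -3.4, 2.2]
width: 0.144
```

Run:
```python
from h import *
from workcell import monitor
s=monitor.read_state();print(s['tool_pos'],s['q'],s['width'],s['wrist_force'],s['torque'],plan(s,[.4565,-.375,.0698],-1.747-1.257))
im=imaging.read_camera('wrist');cv2.imwrite('pics/w6.png',im)
t=imaging.read_camera('top')[155:243,285:390]
a=cv2.resize(im[180:340,180:340],(480,480),interpolation=cv2.INTER_CUBIC)
b=cv2.resize(t[:, 10:],None,fx=3.3,fy=5.4545,interpolation=cv2.INTER_CUBIC)
cv2.imwrite('pics/c6.png',np.hstack([a,b[:480]]))
```

```text
[ 0.45531027 -0.37604543  0.069946  ] [-0.73128876  0.25576878  1.93367473 -0.00256471  0.9520156   2.27470376] 0.1440594225810405 [-5.13429125 -3.39690575  2.15681382] [-0.52424236  0.85289288  0.11276632] (array([ 0.0001, -0.0013,  0.0009]), array([-0.0005, -0.0015, -0.0015]))
```

View pics/c6.png

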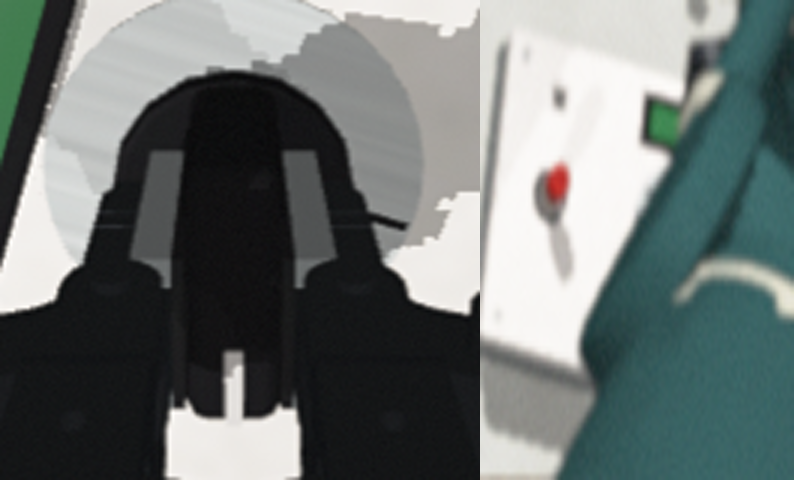

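Run:
```python
from workcell import monitor, finish_job
s=monitor.read_state();print(s['joint_vel'].round(4),s['time'],s['width'],s['torque'],s['tcp_rot'])
finish_job()
```

```text
[-0.0001 -0.0009  0.0007 -0.0011 -0.0004  0.0014] 14.25 0.14572478817603046 [-0.4576398   0.83486376  0.1471234 ] [-1.3100043   1.14339272  1.30986027]
the job is handed in; nothing more can be done
```

The tube is home in the colorimeter's round well and released. The gripper is holding the knob at about the third stop, and I handed the job in at 14.25 s. `finish_job` gives no verdict, so I can't confirm a pass.

**Tube:** I gripped it by the cap, lifted it out of the stand and lowered it into the well with no contact force above about 1 N. After release, the cap top was within about 3 raw pixels of where a fully home tube should appear. In the last top view it still looked upright there. I never touched the short vials.

**Knob:** I turned it in three steps, and the hand turned 1.2575 rad in all; the third stop is 1.257. The last wrist picture shows the bar parallel to the pads. Grip was set to 100 N, and the joints were still just before I handed in.

**What disagreed:**
- **Torque at the knob:** I read 0.11–0.15 N m at the third stop, more than the return spring's 0.06–0.08. This could be sensor bias or side load (about 6 N sideways), or the knob sitting slightly off the click.
- **Knob angle:** I inferred it from the hand's turn and did not read it off the dial.
- **Cameras:** the top and wrist cameras differed by about 2 mm, which I corrected using the grasped tube.

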